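# Lean the washed stirring paddle in the drip stand

## Robot

A 6-joint arm with a two-finger parallel gripper is mounted at the origin on a cart in front of the work surface, level with it; the furniture and walls round the work are solid. World frame = base frame: x ahead of the robot, y to its left, z up, the work surface at z = 0. Lengths are in mm, angles in rad, forces in N, time in s.
With the tool pointing down it reaches from about 250 to 850 mm from the base axis. Payload 12.5 kg.
Tool frame: the origin (TCP) lies between the finger pads; the fingertips stand 17 mm ahead of it and the grasp point (between the pads) lies 2 mm behind it; z points along the fingers, y is the line along which they close (so a half turn about z gives the same grasp; the last joint's range is limited). The gripper opens to 93 mm and grips with 3 to 60 N. Pads are 15 mm wide; open, the fingers measure 128 mm over their backs; the gripper's body (75 mm by 188 mm) begins 65 mm behind the grasp point.
Start: joints at [1.026, 0.351, 1.652, -0, 1.139, -0.085], TCP at [244.041, 492.878, 235.633] pointing down, gripper open.
Joint ranges: [-2.75, 2.75], [-0.79, 2.1], [0.01, 2.65], [-1.57, 4.71], [0.07, 3.14], [-2.87, 2.87]. Speed limits (rad/s): [2.22, 2.22, 2.79, 3.14, 3.14, 3.14].

## Interface

Orientations are given as [roll, pitch, yaw] about the fixed x, y, z axes, in that order (R = Rz(yaw) Ry(pitch) Rx(roll)).
In Python, from plant import readout, grab_frame, camera_model, ctrl gives the robot as it stands.
- The arm moves only by the tool servo_tool, never from a script. Its argument "targets" is a list of rows, each an object of numbers: "jaw": the gripper's target within -1 to 1 (shut at 1, half-way at 0, fully open at -1); "x", "y", "z": the shift along the world's x, y, z as a fraction of full scale; "turn": the turn about the world's z as a fraction of full scale. A call has 1 to 12 rows; each row is the pose to reach, as a shift and turn from the pose commanded when the call began; what a row does not reach only later rows make up. Full scale, the value 1, is 0.5 m for a shift and 60 degrees for a turn. A row lasts 1/12 s, in which the tool goes at most 41.7 mm and 7.16 degrees, less where a joint would pass 70% of its speed; a pose out of reach is approached as far as the arm can. A call with a number of a shift or a turn outside -1 to 1 is refused whole. A call with a gripper value outside its range is refused whole. The fingers move at their own pace and stop on an object; "newtons" is the grip in N (left out, the last holds). Time passes only in rows, so rows that repeat a pose let the fingers close. It gives the time, the measured TCP pose, the force, the opening and the grip force at its end, in the units of the state.
- readout.sense(): the state, without advancing time (a new reading comes with each control period).
- grab_frame(name): name is "side" or "top" or "wrist"; returns the picture (384x512x3 uint8, red, green, blue); there is no depth.
- camera_model(name): a dict with "vertical_fov" (degrees; the focal length in pixels is half the picture's height over the tangent of half this angle, whatever the lens; pixels are square), "cx", "cy" (the principal point, pixels), "rvec" (rotation vector, rad) and "tvec" (3), from world to camera coordinates, as OpenCV has them; the wrist camera has in their place "hand_eye" (4x4, takes a point from camera to tool coordinates, whose origin is the TCP and whose axes are the flange's). Camera axes: x right, y down, z forward; pixel columns grow to the right and rows downward; lengths in mm; the calibration is good to about 2 mm. The wrist camera is an equidistant fisheye: a pixel r from the principal point sees the ray r / f radians off the axis. A picture is of the moment at which its call begins: read the wrist's pose just before it. camera_model takes no time and is no camera call.
- ctrl.finish_job(): hands the job in; it is judged then, once.
The state is a dict: "clock": time; "joint_positions": joint angles; "dq": joint speeds; "tau": joint torques, N m; "tcp_pos": TCP position; "tool_rot": TCP orientation; "force": force on the tool from outside, world axes, zero at the start; "ft_torque": the same for the moment, N m; "width": finger opening in mm; "finger_force": force on a finger pad.
Only numpy, scipy, OpenCV 4.12 (cv2) and the standard library are available. Lean on these libraries where they do the work, as an engineer would, in place of code of your own. Each camera call takes 0.05 s, during which the arm holds its last target. There are 200 camera calls.

## Task

Put the freshly washed blue-handled stirring paddle to dry in the white drip stand: blade end down on the stand's floor with its foot up against the front lip, handle end leaning against the tall back wall. Let it rest there and leave the orange-handled paddle lying where it is.

Things in the scene. Friction and masses are not known exactly. Their poses are not given: they have to be found in the camera images.
- blue_paddle_mid (a point): Centre of the blue-handled paddle, a straight flat rigid plastic bar 200 mm long, 14 mm thick, 60 g, balanced 8 mm from here towards the blade; starts flat on the worktop. x runs along it from blade to handle (at first roughly away from the robot), y across, z up. White blade 30 mm wide (x -100 to -45 mm), white shaft 18 mm wide (to +28), blue handle 21 mm wide (to +100).
- blue_paddle_foot (a point): Middle of the end face of that paddle's blade (its foot), 100 mm from the centre towards the paddle's -x; same axes as the centre.
- drip_stand: White drip stand, fixed, 130 mm wide (y), sides open. Origin at the centre of its underside; x points from the low front lip to the tall back wall, roughly away from the robot; z up. Floor top z = 8 mm. Lip: 8 mm thick, inner face x = -75 mm, top z = 32 mm. Wall: 8 mm thick, face x = +75 mm, top z = 170 mm. Foot at the lip and handle on the wall, the paddle slopes about 45 degrees.
- orange_paddle_mid (a point): Centre of the other paddle: same shape, size and axes, with an orange handle. It also lies flat on the worktop; the two paddles may be on either side.
Not all that is in view belongs to the job. There is more than one size of the drip_stand; the one meant has the size given above.

How it is judged (in metres and radians):
At the end, for the whole second after the job is handed in: The blue-handled paddle leans free towards the wall, 30 to 53 degrees from vertical: blade end within 20 mm of the lip and 14 mm of the floor, both it and the centre within 60 mm of the stand's centre line, the latter at most 20 mm before its middle. Orange paddle within 30 mm of its start (x of blue_paddle_foot in the frame of drip_stand between -0.077 and -0.055 m and z of blue_paddle_foot in the frame of drip_stand below 0.022 m and y of blue_paddle_foot in the frame of drip_stand between -0.06 and 0.06 m and y of blue_paddle_mid in the frame of drip_stand between -0.06 and 0.06 m and angle between blue_paddle_mid's own x axis and vertical between 0.53 and 0.93 rad and x of blue_paddle_mid in the frame of drip_stand above -0.02 m and distance of orange_paddle_mid from where it was at the start of the episode below 0.03 m); the robot touches nothing.
It fails at once if the orange-handled paddle is moved more than 30 mm (distance of orange_paddle_mid from where it was at the start of the episode above 0.03 m).
It also fails if it takes over 38 s, if anything falls off the work surface, if the arm or the gripper's body presses on something with over 40 N, if the wrist force passes 120 N, or if a joint passes its speed limit or range.

## Working session

There is one attempt and no reset: what is moved stays moved. The work goes in short steps, Python scripts to look and compute and a tool call to move; the robot and the scene stay as the last step left them, time stands still between calls to the robot, and variables do not carry over. Pictures are saved under pics/ and viewed, at most 10 in all, crops included, and the job is handed in when it is done.

Besides the shell and the picture viewer there is one more tool, called after ">>>" as name([rows], argument=value, ...), one row to a line, values as JSON. servo_tool: Moves the arm, as the interface text tells. Shift numbers are shares of 0.5 m and turn numbers shares of 60 degrees, none past 1 either way. Its arguments: {"type":"object","properties":{"targets":{"type":"array","items":{"type":"object","properties":{"jaw":{"type":"number"},"x":{"type":"number","minimum":-1,"maximum":1},"y":{"type":"number","minimum":-1,"maximum":1},"z":{"type":"number","minimum":-1,"maximum":1},"turn":{"type":"number","minimum":-1,"maximum":1}}}},"newtons":{"type":"number"}},"required":["targets"]}

```bash
mkdir -p pics; cat > h.py <<'E'
import numpy as np, cv2
from plant import readout, grab_frame, camera_model
def ray(name,uv,st=None):
    m=camera_model(name); f=192/np.tan(np.radians(m["vertical_fov"])/2)
    d=np.array([(uv[0]-m["cx"])/f,(uv[1]-m["cy"])/f])
    if name=="wrist":
        from scipy.spatial.transform import Rotation as Ro
        r=np.linalg.norm(d)+1e-12; v=np.array([*(d/r*np.sin(r)),np.cos(r)])
        H=np.array(m["hand_eye"]); R=Ro.from_euler('xyz',st["tool_rot"]).as_matrix()
        return R@H[:3,3]+np.array(st["tcp_pos"]), R@H[:3,:3]@v
    R=cv2.Rodrigues(np.array(m["rvec"],float))[0]; t=np.array(m["tvec"],float).ravel()
    return -R.T@t, R.T@np.array([*d,1])
def onplane(name,uv,z,st=None):
    o,v=ray(name,uv,st); return o+v*(z-o[2])/v[2]
E
python3 - <<'E'
from h import *
print(readout.sense())
a=[grab_frame(n) for n in("side","top")]
for n,i in zip(("side","top"),a): cv2.imwrite(f"pics/{n}0.png",i[...,::-1]); m=camera_model(n);print(n,m,ray(n,(256,192)))
E
```

```text
{'clock': 0.0, 'joint_positions': array([ 1.02639620e+00,  3.51257152e-01,  1.65241660e+00,  2.56712919e-05,
        1.13907799e+00, -8.45727996e-02]), 'dq': array([ 0.00131086,  0.00130908, -0.00157607,  0.0019263 ,  0.0006715 ,
        0.00023623]), 'tau': array([ 1.71231706e-03, -4.97317672e+01, -2.85261673e+01,  6.99277176e-02,
        2.56335171e-02, -8.82806353e-05]), 'tcp_pos': array([243.88015509, 492.62015484, 235.09280352]), 'tool_rot': array([-3.14043967e+00, -1.21131004e-04,  2.68175450e+00]), 'force': array([ 0.04863861, -0.10737111,  0.07857154]), 'ft_torque': array([-0.04980211, -0.024327  , -0.00338523]), 'finger_force': 0.0, 'width': 93.00120664454022}
side {'vertical_fov': 45.31375547017076, 'cx': 252.84143932854226, 'cy': 196.89049853653134, 'rvec': array([ 0.57760125,  2.89558192, -0.76368295]), 'tvec': array([ 405.93446262, -239.96180762, 1756.02984975])} (array([ 774.81815539,  840.48178621, 1413.94925064]), array([-0.19160372, -0.46304274, -0.86547076]))
top {'vertical_fov': 57.84429558485561, 'cx': 261.6993626022264, 'cy': 198.5528371045328, 'rvec': array([ 2.15206884, -2.1457632 ,  0.21580333]), 'tvec': array([ 89.8170757 , 506.23528004, 890.37494038])} (array([350.82304281, 121.67099573, 958.76387173]), array([ 0.18517799, -0.0161087 , -0.98289076]))
```

View pics/top0.png

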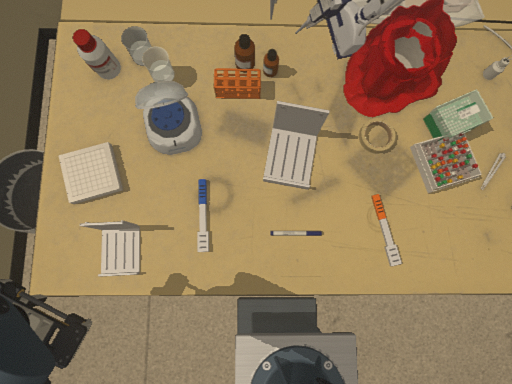

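View pics/side0.png

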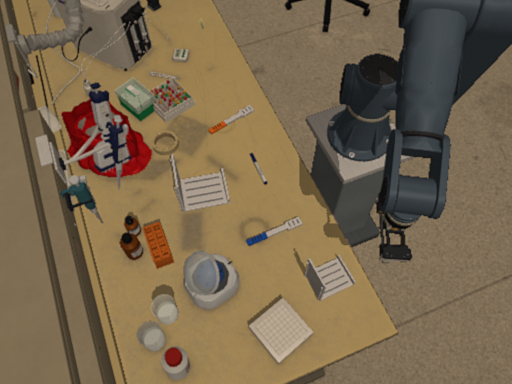

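The top view shows two white stands, at about (295,145) and (120,250). The blue paddle is at (203,215) and the orange one at (386,230). Roughly, the lip is 46 px (~125 mm) on the first stand and 39 px (~104 mm) on the second, so the first one fits 130 mm. Next I'll confirm that in an enlarged crop and measure.

```bash
python3 - <<'E'
from h import *
im=cv2.imread("pics/top0.png"); hsv=cv2.cvtColor(im,cv2.COLOR_BGR2HSV)
def big(m,x0,y0,x1,y1):
    mm=np.zeros_like(m); mm[y0:y1,x0:x1]=m[y0:y1,x0:x1]
    c=max(cv2.findContours(mm,0,2)[0],key=cv2.contourArea); return c
blue=((hsv[...,0]>100)&(hsv[...,0]<130)&(hsv[...,1]>120)).astype(np.uint8)*255
org=((hsv[...,0]<14)&(hsv[...,1]>150)&(hsv[...,2]>120)).astype(np.uint8)*255
white=((hsv[...,1]<60)&(hsv[...,2]>120)).astype(np.uint8)*255
def pad(n,col,box):
    b=big(col,*box); w=big(white|col,*box)
    r=cv2.boxPoints(cv2.minAreaRect(w)); P=np.array([onplane("top",p,14)[:2] for p in r])
    e=[np.linalg.norm(P[1]-P[0]),np.linalg.norm(P[2]-P[1])]
    i=0 if e[0]>e[1] else 1
    a=(P[i]+P[(i+3)%4])/2; c=(P[i+1]+P[(i+2)%4])/2
    hb=onplane("top",b.reshape(-1,2).mean(0),14)[:2]
    if np.linalg.norm(a-hb)<np.linalg.norm(c-hb): a,c=c,a
    d=c-a; print(n,"foot",a.round(1),"handle end",c.round(1),"mid",((a+c)/2).round(1),"len/w",np.round(e,1),"yaw deg",np.degrees(np.arctan2(d[1],d[0])).round(1),"handle c",hb.round(1))
pad("blue",blue,(180,170,225,265)); pad("orange",org,(365,185,410,275))
for n,box in(("A",(255,95,335,195)),("B",(75,215,150,282))):
    w=big(white,*box); q=cv2.approxPolyDP(cv2.convexHull(w),3,True).reshape(-1,2)
    print(n,[(tuple(map(int,p)),*[onplane("top",p,z)[:2].round(0).tolist() for z in(0,8,32,170)]) for p in q])
c=np.hstack([cv2.resize(im[95:215,180:340],None,fx=3.2,fy=3.2,interpolation=2),cv2.resize(im[210:290,75:155],None,fx=3.2,fy=3.2,interpolation=2)[:,:].repeat(1,0) if 0 else cv2.copyMakeBorder(cv2.resize(im[210:290,75:155],None,fx=3.2,fy=3.2,interpolation=2),0,128,0,0,0)])
print(c.shape); cv2.imwrite("pics/crop.png",c)
E
```

```text
blue foot [367.3 247.5] handle end [513.9 251.6] mid [440.6 249.6] len/w [ 27.3 146.7] yaw deg 1.6 handle c [548.8 253.4]
orange foot [ 331.2 -272.9] handle end [ 523.4 -223.5] mid [ 427.3 -248.2] len/w [ 33.  198.7] yaw deg 14.4 handle c [ 489.1 -234.2]
A [((316, 136), [698.0, -68.0], [695.0, -66.0], [686.0, -61.0], [636.0, -34.0]), ((308, 187), [547.0, -41.0], [545.0, -40.0], [540.0, -36.0], [512.0, -12.0]), ((263, 179), [569.0, 86.0], [567.0, 87.0], [562.0, 87.0], [530.0, 93.0]), ((273, 127), [724.0, 57.0], [721.0, 58.0], [711.0, 59.0], [658.0, 69.0])]
B [((138, 228), [429.0, 428.0], [429.0, 425.0], [427.0, 417.0], [416.0, 373.0]), ((139, 271), [315.0, 418.0], [315.0, 416.0], [316.0, 408.0], [321.0, 366.0]), ((98, 275), [304.0, 525.0], [305.0, 522.0], [306.0, 512.0], [313.0, 454.0]), ((102, 230), [424.0, 524.0], [423.0, 521.0], [421.0, 511.0], [411.0, 453.0])]
(384, 768, 3)
```

View pics/crop.png

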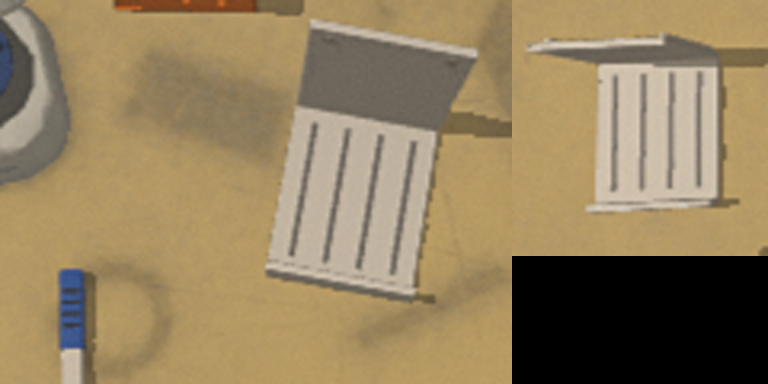

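Stand A, at (295,145), has a lip about 130 mm wide. Stand B, at (120,250), has one about 105 mm wide, so A is the one meant. In the crop A's lip runs (267,267)-(417,291) and its wall/floor joint runs (297,107)-(437,130). The blue mask gave an inconsistent paddle length, so I'll refine that and the stand pose.

```bash
python3 - <<'E'
from h import *
im=cv2.imread("pics/top0.png"); hsv=cv2.cvtColor(im,cv2.COLOR_BGR2HSV)
m=((hsv[...,0]>100)&(hsv[...,0]<130)&(hsv[...,1]>120)).astype(np.uint8)
m[:, :195]=0; m[:,212:]=0; m[:170]=0; m[265:]=0
ys,xs=np.nonzero(m); print("blue rows",ys.min(),ys.max(),"cols",xs.min(),xs.max(),xs.mean(),len(xs))
for r in range(176,258,4): print(r,[hsv[r,c].tolist()for c in(203,)], [int(v) for v in hsv[r,194:214,2]])
for p in((203.5,180),(203,208),(203,251)): print(p,onplane("top",p,14)[:2])
g=lambda x,y,z:onplane("top",(180+x/3.2,95+y/3.2),z)[:2]
L=[g(267,267,32),g(417,291,32)];W=[g(297,107,8),g(437,130,8)];T=[g(311,20,170),g(477,53,170)]
for a,b in(L,W,T):
    d=a-b; print(a.round(),b.round(),np.linalg.norm(d),"yaw",np.degrees(np.arctan2(-d[0],d[1])))
E
```

```text
blue rows 180 203 cols 199 205 202.23684210526315 114
176 [[20, 113, 170]] [179, 179, 178, 176, 180, 180, 182, 180, 176, 170, 171, 170, 168, 172, 169, 167, 160, 161, 160, 159]
180 [[110, 158, 140]] [178, 176, 181, 179, 116, 138, 142, 140, 141, 140, 138, 110, 88, 103, 109, 143, 148, 146, 147, 145]
184 [[110, 144, 138]] [175, 174, 176, 177, 127, 136, 141, 141, 138, 138, 141, 113, 85, 106, 107, 109, 159, 164, 173, 169]
188 [[111, 124, 123]] [176, 176, 177, 177, 128, 137, 141, 141, 139, 123, 119, 110, 74, 114, 117, 120, 167, 176, 173, 170]
192 [[111, 83, 89]] [171, 166, 164, 159, 113, 116, 98, 91, 90, 89, 93, 101, 80, 115, 119, 119, 173, 182, 179, 178]
196 [[143, 35, 65]] [167, 164, 158, 154, 111, 116, 77, 62, 58, 65, 71, 98, 80, 117, 120, 123, 176, 184, 183, 180]
200 [[111, 139, 141]] [169, 168, 166, 167, 118, 137, 145, 142, 141, 141, 139, 121, 82, 113, 113, 121, 166, 181, 178, 175]
204 [[18, 49, 202]] [173, 172, 171, 173, 161, 136, 185, 201, 200, 202, 202, 126, 89, 103, 109, 116, 162, 169, 169, 171]
208 [[18, 45, 199]] [179, 176, 172, 167, 168, 185, 197, 199, 198, 199, 199, 146, 104, 9
[... 1103 characters left out ...]
22, 119, 129, 171]
248 [[18, 41, 198]] [178, 178, 176, 186, 201, 183, 175, 175, 192, 198, 195, 197, 199, 207, 140, 117, 123, 121, 122, 172]
252 [[20, 104, 179]] [182, 183, 179, 177, 169, 179, 183, 179, 177, 179, 178, 176, 178, 181, 180, 180, 180, 179, 175, 179]
256 [[20, 116, 181]] [181, 180, 180, 179, 179, 183, 181, 180, 177, 181, 182, 181, 182, 182, 180, 182, 180, 179, 179, 176]
(203.5, 180) [561.68570598 251.61772782]
(203, 208) [483.43937975 250.79175042]
(203, 251) [367.31338353 247.52185124]
[563.  86.] [543. -42.] 129.87730757625053 yaw -8.868454473076156
[716.  58.] [696. -68.] 127.67972389974479 yaw -9.062441820426924
[723.  58.] [699. -68.] 128.07307465261334 yaw -11.07542967088439
```

>>> servo_tool([
  {"x": 0.574,"y": -0.476,"z": 0,"turn": 0.479,"jaw": -1},
  {"x": 0.574,"y": -0.476,"z": 0,"turn": 0.479,"jaw": -1},
  {"x": 0.574,"y": -0.476,"z": 0,"turn": 0.479,"jaw": -1},
  {"x": 0.574,"y": -0.476,"z": 0,"turn": 0.479,"jaw": -1},
  {"x": 0.574,"y": -0.476,"z": 0,"turn": 0.479,"jaw": -1},
  {"x": 0.574,"y": -0.476,"z": 0,"turn": 0.479,"jaw": -1},
  {"x": 0.574,"y": -0.476,"z": 0,"turn": 0.479,"jaw": -1},
  {"x": 0.574,"y": -0.476,"z": -0.1,"turn": 0.479,"jaw": -1},
  {"x": 0.574,"y": -0.476,"z": -0.2,"turn": 0.479,"jaw": -1},
  {"x": 0.574,"y": -0.476,"z": -0.2,"turn": 0.479,"jaw": -1},
  {"x": 0.574,"y": -0.476,"z": -0.2,"turn": 0.479,"jaw": -1},
  {"x": 0.574,"y": -0.476,"z": -0.2,"turn": 0.479,"jaw": -1},
])

```text
clock: 1.1
tcp_pos: [530.5, 253.0, 132.3]
tool_rot: [-3.14, -0.005, -3.102]
force: [-0.2, -0.4, 0.0]
width: 93.0
finger_force: 0.0
```

```bash
cat > w.py <<'E'
from h import *
import sys
st=readout.sense(); im=grab_frame("wrist")[...,::-1].copy(); cv2.imwrite(f"pics/{sys.argv[1]}.png",im)
print(st["clock"],st["tcp_pos"].round(1),np.degrees(st["tool_rot"]).round(1),st["force"].round(1),st["width"])
hsv=cv2.cvtColor(im,cv2.COLOR_BGR2HSV)
m=((hsv[...,0]>100)&(hsv[...,0]<130)&(hsv[...,1]>110)).astype(np.uint8)*255
for c in sorted(cv2.findContours(m,0,2)[0],key=cv2.contourArea)[-3:]:
    P=np.array([onplane("wrist",p,14,st)[:2] for p in c.reshape(-1,2).astype(float)],np.float32)
    r=cv2.minAreaRect(P); print(cv2.contourArea(c),cv2.boundingRect(c),"rect",np.round(r[0],1),np.round(r[1],1),round(r[2],1))
E
python3 w.py w1
```

```text
1.1 [530.5 253.  132.3] [-179.9   -0.3 -177.7] [-0.2 -0.4  0. ] 92.99848732517809
72.5 (76, 70, 10, 11) rect [417.7  67.3] [10.6 11.6] 2.3
116.0 (0, 82, 17, 11) rect [417.  -47.6] [31.8 10.3] 89.8
1395.0 (251, 153, 22, 71) rect [529.5 253.8] [68.  19.8] 1.7
```

View pics/w1.png

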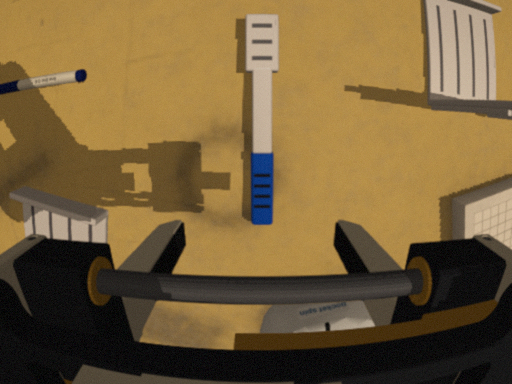

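The wrist view shows the blue handle at (251–273, 153–224) px, under the open fingers and lined up with them, with the blade pointing towards the robot. I'll go down and grip lightly.

>>> servo_tool([
  {"z": -0.08,"jaw": -1},
  {"z": -0.16,"jaw": -1},
  {"z": -0.21,"jaw": -1},
  {"z": -0.232,"jaw": -1},
  {"z": -0.232,"jaw": -1},
  {"z": -0.232,"jaw": 1},
  {"z": -0.232,"jaw": 1},
  {"z": -0.232,"jaw": 1},
  {"z": -0.232,"jaw": 1},
  {"z": -0.232,"jaw": 1},
  {"z": -0.232,"jaw": 1},
  {"z": -0.232,"jaw": 1},
], newtons=4)

```text
invalid input
```

>>> servo_tool([
  {"x": 0,"y": 0,"z": -0.08,"turn": 0,"jaw": -1},
  {"x": 0,"y": 0,"z": -0.16,"turn": 0,"jaw": -1},
  {"x": 0,"y": 0,"z": -0.21,"turn": 0,"jaw": -1},
  {"x": 0,"y": 0,"z": -0.232,"turn": 0,"jaw": -1},
  {"x": 0,"y": 0,"z": -0.232,"turn": 0,"jaw": -1},
  {"x": 0,"y": 0,"z": -0.232,"turn": 0,"jaw": 1},
  {"x": 0,"y": 0,"z": -0.232,"turn": 0,"jaw": 1},
  {"x": 0,"y": 0,"z": -0.232,"turn": 0,"jaw": 1},
  {"x": 0,"y": 0,"z": -0.232,"turn": 0,"jaw": 1},
  {"x": 0,"y": 0,"z": -0.232,"turn": 0,"jaw": 1},
  {"x": 0,"y": 0,"z": -0.232,"turn": 0,"jaw": 1},
  {"x": 0,"y": 0,"z": -0.232,"turn": 0,"jaw": 1},
], newtons=4)

```text
clock: 2.15
tcp_pos: [531.2, 254.9, 19.9]
tool_rot: [3.141, 0.0, -3.1]
force: [-0.8, 0.8, 0.7]
width: 51.0
finger_force: 0.0
```

>>> servo_tool([
  {"x": 0,"y": 0,"z": 0,"turn": 0,"jaw": 1},
  {"x": 0,"y": 0,"z": 0,"turn": 0,"jaw": 1},
  {"x": 0,"y": 0,"z": 0,"turn": 0,"jaw": 1},
  {"x": 0,"y": 0,"z": 0,"turn": 0,"jaw": 1},
  {"x": 0,"y": 0,"z": 0,"turn": 0,"jaw": 1},
  {"x": 0,"y": 0,"z": 0,"turn": 0,"jaw": 1},
  {"x": 0,"y": 0,"z": 0,"turn": 0,"jaw": 1},
  {"x": 0,"y": 0,"z": 0,"turn": 0,"jaw": 1},
], newtons=4)

```text
clock: 2.82
tcp_pos: [531.0, 254.9, 19.6]
tool_rot: [-3.142, -0.0, -3.1]
force: [-0.3, 0.5, -0.0]
width: 20.9
finger_force: 4.0
```

>>> servo_tool([
  {"x": -0.001,"y": 0,"z": 0.023,"turn": 0,"jaw": 1},
  {"x": -0.005,"y": 0,"z": 0.046,"turn": 0,"jaw": 1},
  {"x": -0.01,"y": 0,"z": 0.068,"turn": 0,"jaw": 1},
  {"x": -0.016,"y": 0,"z": 0.09,"turn": 0,"jaw": 1},
  {"x": -0.024,"y": -0.001,"z": 0.112,"turn": 0,"jaw": 1},
  {"x": -0.034,"y": -0.001,"z": 0.133,"turn": 0,"jaw": 1},
  {"x": -0.045,"y": -0.002,"z": 0.153,"turn": 0,"jaw": 1},
  {"x": -0.057,"y": -0.002,"z": 0.173,"turn": 0,"jaw": 1},
  {"x": -0.071,"y": -0.003,"z": 0.191,"turn": 0,"jaw": 1},
  {"x": -0.086,"y": -0.003,"z": 0.209,"turn": 0,"jaw": 1},
  {"x": -0.103,"y": -0.004,"z": 0.226,"turn": 0,"jaw": 1},
  {"x": -0.12,"y": -0.004,"z": 0.241,"turn": 0,"jaw": 1},
], newtons=3)

```text
clock: 3.82
tcp_pos: [470.1, 252.8, 141.0]
tool_rot: [-3.142, 0.0, -3.1]
force: [-0.4, 0.1, -0.2]
width: 20.9
finger_force: 3.0
```

```bash
python3 w.py w2; python3 - <<'E'
from h import *
cv2.imwrite("pics/s2.png",grab_frame("side")[...,::-1])
a=cv2.imread("pics/s2.png")[180:340,200:400]; b=cv2.imread("pics/w2.png")
cv2.imwrite("pics/c2.png",np.hstack([cv2.resize(a,(480,384)),b[:,100:412]]))
E
```

```text
3.8167 [470.1 252.8 141. ] [-180.     0.  -177.6] [-0.4  0.1 -0.2] 20.916718275514967
62.0 (80, 126, 9, 10) rect [416.1  66.2] [10.7  9.5] 87.8
123.0 (2, 130, 20, 9) rect [414.9 -51.6] [38.5  9.8] 87.4
3051.0 (239, 185, 41, 92) rect [519.  253.4] [102.  41.] 3.1
```

View pics/c2.png

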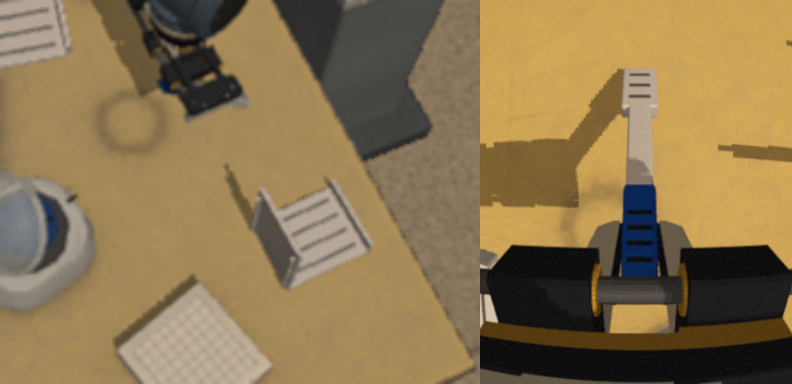

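The wrist view shows the paddle has pivoted. The foot is at about (260,69) in the full frame and its shadow meets it, so it is touching the worktop. I'll work out the tilt from that ray.

```bash
cat > t.py <<'E'
from h import *
from scipy.optimize import minimize_scalar
def tilt(uv,st,lev=165,off=12.6):
    o,v=ray("wrist",uv,st); v=v/np.linalg.norm(v)
    p=st["tcp_pos"]-[0,0,off]; yaw=st["tool_rot"][2]+np.pi; h=np.array([np.cos(yaw),np.sin(yaw),0]); z=np.array([0,0,1.])
    f=lambda a:p-lev*(np.cos(a)*h+np.sin(a)*z)+7*(-np.sin(a)*h+np.cos(a)*z)
    g=lambda a:np.linalg.norm(np.cross(f(a)-o,v))
    r=minimize_scalar(g,bounds=(0,1.55),method="bounded"); return np.degrees(r.x),r.fun,f(r.x).round(1)
E
python3 - <<'E'
from t import *
st=readout.sense()
im=cv2.imread("pics/w2.png"); print(im[60:80,258].astype(int).sum(1), im[70:78,245:280:3].sum(2)[4])
for v in (67,69,71): print(tilt((260,v),st))
E
```

```text
[462 458 460 461 459 474 452 465 464 466 484 489 460 358 254 297 423 478
 502 485] [470 479 258 244 255 257 250 249 353 481 497 456]
(np.float64(48.79527724798755), np.float64(0.13768566262073734), array([356.3, 248.3,   9.2]))
(np.float64(49.60931220722613), np.float64(0.13874409470966745), array([358. , 248.4,   7.6]))
(np.float64(50.42305622855591), np.float64(0.13986513030447348), array([359.8, 248.4,   6. ]))
```

>>> servo_tool([
  {"x": 0,"y": 0,"z": 0,"turn": 0,"jaw": 1},
  {"x": 0,"y": 0,"z": 0,"turn": 0,"jaw": 1},
  {"x": 0,"y": 0,"z": 0.02,"turn": 0,"jaw": 1},
  {"x": 0,"y": 0,"z": 0.06,"turn": 0,"jaw": 1},
  {"x": 0,"y": 0,"z": 0.11,"turn": 0,"jaw": 1},
  {"x": 0,"y": 0,"z": 0.16,"turn": 0,"jaw": 1},
  {"x": 0,"y": 0,"z": 0.21,"turn": 0,"jaw": 1},
  {"x": 0,"y": 0,"z": 0.26,"turn": 0,"jaw": 1},
  {"x": 0,"y": 0,"z": 0.31,"turn": 0,"jaw": 1},
  {"x": 0,"y": 0,"z": 0.34,"turn": 0,"jaw": 1},
  {"x": 0,"y": 0,"z": 0.36,"turn": 0,"jaw": 1},
  {"x": 0,"y": 0,"z": 0.36,"turn": 0,"jaw": 1},
], newtons=40)

```text
clock: 4.92
tcp_pos: [471.6, 253.0, 322.0]
tool_rot: [3.141, 0.002, -3.1]
force: [1.0, -0.4, -0.9]
width: 20.3
finger_force: 40.0
```

>>> servo_tool([
  {"x": 0.02,"y": -0.025,"z": 0,"turn": -0.01,"jaw": 1},
  {"x": 0.06,"y": -0.075,"z": 0,"turn": -0.03,"jaw": 1},
  {"x": 0.105,"y": -0.13,"z": 0,"turn": -0.052,"jaw": 1},
  {"x": 0.15,"y": -0.186,"z": 0,"turn": -0.074,"jaw": 1},
  {"x": 0.195,"y": -0.242,"z": 0,"turn": -0.096,"jaw": 1},
  {"x": 0.24,"y": -0.298,"z": 0,"turn": -0.118,"jaw": 1},
  {"x": 0.285,"y": -0.354,"z": 0,"turn": -0.14,"jaw": 1},
  {"x": 0.33,"y": -0.41,"z": 0,"turn": -0.162,"jaw": 1},
  {"x": 0.365,"y": -0.455,"z": 0,"turn": -0.18,"jaw": 1},
  {"x": 0.39,"y": -0.486,"z": 0,"turn": -0.192,"jaw": 1},
  {"x": 0.406,"y": -0.504,"z": 0,"turn": -0.2,"jaw": 1},
  {"x": 0.406,"y": -0.504,"z": 0,"turn": -0.2,"jaw": 1},
], newtons=40)

```text
clock: 5.92
tcp_pos: [674.6, -1.2, 317.7]
tool_rot: [-3.141, -0.003, 2.971]
force: [-0.2, -0.4, -1.2]
width: 20.8
finger_force: 40.0
```

```bash
python3 w.py w3
```

```text
5.9167 [674.6  -1.2 317.7] [-180.    -0.2  170.2] [-0.2 -0.4 -1.2] 20.795824229814396
115.0 (187, 0, 25, 12) rect [419.3 -52.1] [10.8 39.1] 1.8
1440.5 (458, 137, 37, 52) rect [743.3 401. ] [98.2 98.8] 84.7
3056.0 (240, 185, 40, 92) rect [799.2 -24.1] [ 67.6 166.4] 80.2
```

View pics/w3.png

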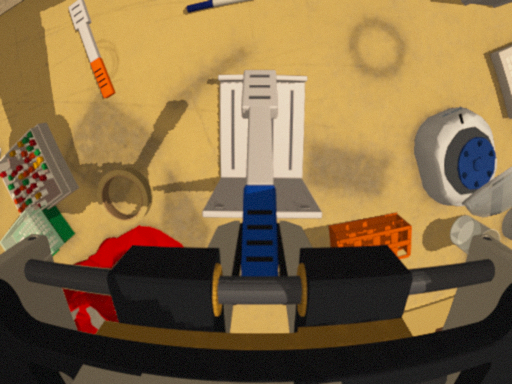

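The wrist view shows the paddle square over the right stand. The lip runs (219,77)–(306,78), the wall top (204,214)–(321,214), and the foot end is at about (260,70). Now I'll compute the clearances along the stand's axis.

```bash
python3 - <<'E'
from t import *
st=readout.sense(); print(st["tcp_pos"].round(1),np.degrees(st["tool_rot"][2]))
im=cv2.imread("pics/w3.png").astype(int).sum(2)
print("lip col",im[70:90,230],im[70:90,292]); print("wall col",im[205:222,225],im[205:222,300]); print("foot",im[64:80,258]); print("row75-80",im[78,212:312:2])
for v in(69,70,71,72): print(tilt((260,v),st))
yaw=st["tool_rot"][2]+np.pi; h=np.array([np.cos(yaw),np.sin(yaw)]); l=np.array([-h[1],h[0]])
def rel(p,z): d=onplane("wrist",p,z,st)[:2]-st["tcp_pos"][:2]; return np.round([d@h,d@l],1)
for n,p,z in(("lipL",(219,78),32),("lipR",(306,78),32),("lip mid",(262,76),32),("lip mid",(262,80),32),("wallL",(204,212),170),("wallR",(321,212),170),("wallbase L",(222,178),8),("wallbase R",(303,178),8)): print(n,p,rel(p,z))
E
```

```text
[6.740e+02 1.000e-01 3.181e+02] 170.32628715256806
lip col [433 452 454 450 487 605 641 635 604 489 304 316 443 559 635 645 645 632
 633 630] [488 488 475 480 467 496 593 649 634 583 407 298 368 535 634 646 639 643
 641 610]
wall col [317 311 311 285 303 367 511 601 623 621 604 579 519 481 483 472 474] [288 250 278 304 297 314 399 554 620 623 630 615 571 489 468 488 483]
foot [471 476 465 476 463 462 500 534 532 516 436 300 277 394 521 530]
row75-80 [323 353 362 481 591 592 595 597 591 604 596 597 601 603 600 547 471 525
 522 508 515 517 510 521 509 519 525 514 520 528 532 537 563 628 630 628
 631 638 634 644 634 634 642 639 640 648 647 617 489 488]
(np.float64(49.455337326774796), np.float64(0.13874761153791146), array([563. ,  19.1, 184.6]))
(np.float64(49.86213126095915), np.float64(0.13990456901892717), array([563.8,  18.9, 183.8]))
(np.float64(50.26877523632262), np.float64(0.14107249834324523), array([564.7,  18.8, 183. ]))
(np.float64(50.67543443204078), np.float64(0.14225102020423122), array([565.5,  18.6, 182.3]))
lipL (219, 78) [-121.5  -59.3]
lipR (306, 78) [-121.5   66.7]
lip mid (262, 76) [-123.3    2.9]
lip mid (262, 80) [-117.4    2.9]
wallL (204, 212) [ 33.  -60.5]
wallR (321, 212) [33.3 65.3]
wallbase L (222, 178) [ 33.4 -60.8]
wallbase R (303, 178) [33.6 68.4]
```

>>> servo_tool([
  {"x": 0,"y": 0,"z": -0.03,"turn": 0,"jaw": 1},
  {"x": 0,"y": 0,"z": -0.07,"turn": 0,"jaw": 1},
  {"x": 0,"y": 0,"z": -0.11,"turn": 0,"jaw": 1},
  {"x": 0,"y": 0,"z": -0.15,"turn": 0,"jaw": 1},
  {"x": 0,"y": 0,"z": -0.19,"turn": 0,"jaw": 1},
  {"x": 0,"y": 0,"z": -0.23,"turn": 0,"jaw": 1},
  {"x": 0,"y": 0,"z": -0.26,"turn": 0,"jaw": 1},
  {"x": 0,"y": 0,"z": -0.29,"turn": 0,"jaw": 1},
  {"x": 0,"y": 0,"z": -0.31,"turn": 0,"jaw": 1},
  {"x": 0,"y": 0,"z": -0.322,"turn": 0,"jaw": 1},
  {"x": 0,"y": 0,"z": -0.33,"turn": 0,"jaw": 1},
  {"x": 0,"y": 0,"z": -0.33,"turn": 0,"jaw": 1},
], newtons=40)

```text
clock: 6.97
tcp_pos: [673.7, 1.2, 154.7]
tool_rot: [-3.142, -0.001, 2.974]
force: [0.5, 0.3, -1.2]
width: 20.8
finger_force: 40.0
```

```bash
python3 w.py w4; python3 - <<'E'
from h import *
cv2.imwrite("pics/s4.png",grab_frame("side")[...,::-1])
a=cv2.imread("pics/s4.png")[140:240,140:265]; b=cv2.imread("pics/w4.png")
cv2.imwrite("pics/c4.png",np.hstack([cv2.resize(a,(480,384)),b[:,100:412]]))
E
```

```text
6.9667 [673.7   1.2 154.7] [-180.    -0.   170.4] [ 0.5  0.3 -1.2] 20.80198740167549
0.0 (202, 250, 1, 1) rect [737.4 -74.8] [0. 0.] 0.0
0.0 (310, 249, 1, 1) rect [755.9  42.6] [0. 0.] 0.0
3055.5 (240, 185, 40, 92) rect [728.7  -7.9] [ 42.9 106.9] 78.1
```

View pics/c4.png

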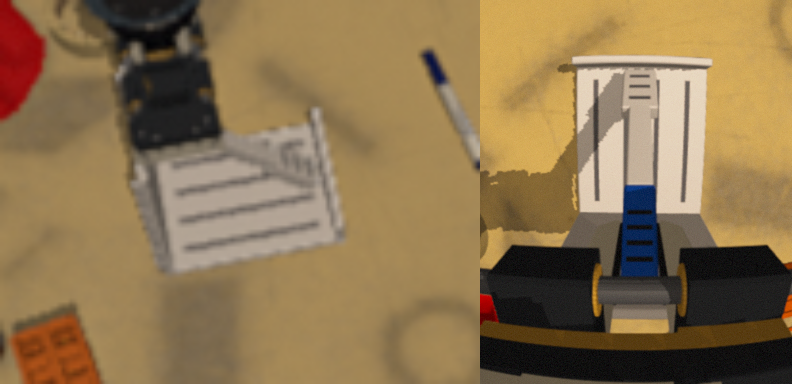

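Both views show the blade between the lip (about (640,62) in the composite) and the wall, with the foot just inside the lip and no force on the tool. I'll lower 3 mm, let go, then rise straight up.

>>> servo_tool([
  {"x": 0,"y": 0,"z": -0.004,"turn": 0,"jaw": 1},
  {"x": 0,"y": 0,"z": -0.006,"turn": 0,"jaw": 1},
  {"x": 0,"y": 0,"z": -0.006,"turn": 0,"jaw": 1},
  {"x": 0,"y": 0,"z": -0.006,"turn": 0,"jaw": -0.2},
  {"x": 0,"y": 0,"z": -0.006,"turn": 0,"jaw": -0.2},
  {"x": 0,"y": 0,"z": -0.006,"turn": 0,"jaw": -0.2},
  {"x": 0,"y": 0,"z": -0.006,"turn": 0,"jaw": -0.2},
  {"x": 0,"y": 0,"z": -0.006,"turn": 0,"jaw": -0.2},
  {"x": 0,"y": 0,"z": -0.006,"turn": 0,"jaw": -0.2},
  {"x": 0,"y": 0,"z": -0.006,"turn": 0,"jaw": -0.2},
], newtons=40)

```text
clock: 7.9
tcp_pos: [674.1, 0.8, 152.2]
tool_rot: [-3.142, 0.0, 2.974]
force: [-0.0, 0.4, 0.0]
width: 55.4
finger_force: 0.0
```

>>> servo_tool([
  {"x": 0,"y": 0,"z": 0.02,"turn": 0,"jaw": -0.2},
  {"x": 0,"y": 0,"z": 0.06,"turn": 0,"jaw": -0.2},
  {"x": 0,"y": 0,"z": 0.11,"turn": 0,"jaw": -0.2},
  {"x": 0,"y": 0,"z": 0.17,"turn": 0,"jaw": -0.2},
  {"x": 0,"y": 0,"z": 0.23,"turn": 0,"jaw": -0.2},
  {"x": -0.05,"y": 0,"z": 0.29,"turn": 0,"jaw": -0.2},
  {"x": -0.1,"y": 0,"z": 0.33,"turn": 0,"jaw": -0.2},
  {"x": -0.15,"y": 0,"z": 0.35,"turn": 0,"jaw": -0.2},
  {"x": -0.2,"y": 0,"z": 0.35,"turn": 0,"jaw": -0.2},
  {"x": -0.2,"y": 0,"z": 0.35,"turn": 0,"jaw": -0.2},
  {"x": -0.2,"y": 0,"z": 0.35,"turn": 0,"jaw": -0.2},
])

```text
clock: 8.82
tcp_pos: [573.7, 0.9, 328.5]
tool_rot: [3.141, 0.002, 2.974]
force: [0.4, 0.4, 0.3]
width: 55.4
finger_force: 0.0
```

```bash
python3 w.py w5; python3 - <<'E'
from h import *
cv2.imwrite("pics/s5.png",grab_frame("side")[...,::-1])
a=cv2.imread("pics/s5.png")[140:240,140:265]; b=cv2.imread("pics/w5.png")
cv2.imwrite("pics/c5.png",np.hstack([cv2.resize(a,(480,384)),b[:,100:412]]))
E
```

```text
8.8167 [573.7   0.9 328.5] [1.800e+02 1.000e-01 1.704e+02] [0.4 0.4 0.3] 55.36437065093921
116.5 (197, 60, 25, 11) rect [418.  -52.6] [38.3  9.6] 89.3
748.0 (265, 225, 16, 52) rect [743.1  -5.3] [ 27.3 101.7] 80.7
1156.5 (451, 196, 36, 47) rect [761.5 399.9] [98.4 97.4] 5.1
```

View pics/c5.png

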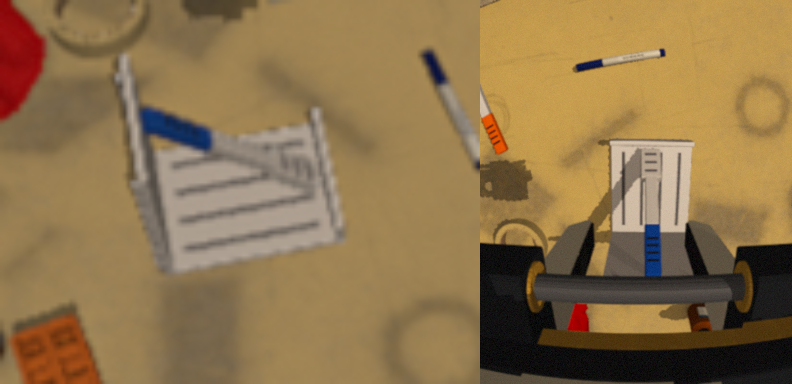

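The paddle leans free, with the handle on the wall and the foot by the lip. The foot edge is at about row 149 in the wrist view and the lip at about row 143. One numeric check of the foot gap, then I'll hand in.

```bash
python3 - <<'E'
from h import *
st=readout.sense(); im=cv2.imread("pics/w5.png").astype(int).sum(2)
print(im[138:156,272], im[138:156,250])
yaw=st["tool_rot"][2]+np.pi; h=np.array([np.cos(yaw),np.sin(yaw)])
f=lambda v,z:(onplane("wrist",(272,v),z,st)[:2]-st["tcp_pos"][:2])@h
print("lip outer/inner",[round(f(v,32),1) for v in(141.5,145)],"foot upper corner",[round(f(v,18),1) for v in(147,148,149,150,151)])
E
```

```text
[406 308 323 476 563 590 560 506 502 507 458 451 482 478 425 314 279 396] [378 316 386 540 584 568 525 503 518 567 570 578 569 575 557 570 569 553]
lip outer/inner [np.float64(-25.0), np.float64(-19.7)] foot upper corner [np.float64(-14.9), np.float64(-13.3), np.float64(-11.7), np.float64(-10.1), np.float64(-8.6)]
```

```bash
python3 -c "
from plant import ctrl
print(ctrl.finish_job())"
```

```text
the job is handed in; nothing more can be done
None
```

I handed the job in at about 9 s: the blue-handled paddle leans free in the 130 mm stand, its handle on the back wall and its foot about 5 mm short of touching the front lip (inside the allowed range), and I never went near the orange paddle; no verdict came back.

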